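# Scrape the offcuts off the sawing plate

### The arm

A 6-joint arm with a two-finger parallel gripper is mounted at the origin on a cart in front of the work surface, level with it; the furniture and walls round the work are solid. World frame = base frame: x ahead of the robot, y to its left, z up, the work surface at z = 0. Lengths are in mm, angles in rad, forces in N, time in s.
With the tool pointing down it reaches from about 325 to 900 mm from the base axis. Payload 6.1 kg.
Tool frame: the origin (TCP) lies on the centre line of the jaws, within the pads' length; the fingertips stand manip.nose_length ahead of it and the grasp point (between the pads) lies 11 mm behind it (manip.nose_length is the distance from the TCP to the fingertips, in mm); z points along the fingers, y is the line along which they close (so a half turn about z gives the same grasp; the last joint's range is limited). The gripper opens to 87 mm and grips with 3 to 60 N. Pads are 19 mm wide; open, the fingers measure 117 mm over their backs; the gripper's body (75 mm by 190 mm) begins 51 mm behind the grasp point.
Start: joints at [1.138, 0.22, 1.526, -0, 1.395, -0.126], TCP at [188.754, 595.808, 230.538] pointing down, gripper open.
Joint ranges: [-2.98, 2.98], [-0.91, 2.08], [0.09, 2.57], [-1.24, 4.39], [0.2, 2.65], [-2.68, 2.68]. Speed limits (rad/s): [2.57, 2.57, 3.01, 3.14, 3.14, 3.14].

### API

Orientations are given as a rotation vector (axis times angle).
In Python, from rig import manip gives the robot as it stands.
- The arm moves only by the tool arm_command, never from a script. Its argument "deltas" is a list of rows, each a list of 5 numbers: the shift along the tool's x, y, z each as a share of 0.2 m, from -1 to 1, then the turn about the tool's z as a share of 180 degrees, from -1 to 1, then the gripper's target within -1 to 1 (shut at 1, half-way at 0, fully open at -1). A call has 1 to 8 rows; each row is the pose to reach, as a shift and turn from the pose commanded when the call began, along the tool's axes at that moment, turning the shorter way round; what a row does not reach only later rows make up. A row lasts 1/10 s, in which the tool goes at most 50 mm and 8.59 degrees, less where a joint would pass 70% of its speed; a pose out of reach is approached as far as the arm can. A call with a number of a shift or a turn outside -1 to 1 is refused whole. A call with a gripper value outside its range is refused whole. The fingers move at their own pace and stop on an object; "newtons" is the grip in N (left out, the last holds). Time passes only in rows, so rows that repeat a pose let the fingers close. It gives the time, the measured TCP pose, the force, the opening and the grip force at its end, in the units of the state.
- manip.state(): the state, without advancing time (a new reading comes with each control period).
- manip.snapshot(name): name is "side" or "top" or "wrist"; returns (picture, depth): 480x640x3 uint8, red, green, blue; 480x640 float32, mm along the optical axis (not along the pixel's ray), 0 where there is no reading.
- manip.camera_model(name): a dict with "intrinsics" (3x3 intrinsics, pixels), "k1" (the pictures are not rectified: a ray, as slopes to the right and down, at radius r is drawn at 1 + k1 r^2 times it, then the intrinsics apply), "T" (4x4, takes a point from camera to world coordinates). Camera axes: x right, y up, looking along -z (the intrinsics and any distortion apply to the point x, -y, -z); pixel columns grow to the right and rows downward; lengths in mm; the calibration is good to about 2 mm. A picture is of the moment at which its call begins: read the wrist's pose just before it. camera_model takes no time and is no camera call; for the wrist camera it gives the pose at the moment of the call.
- manip.hand_in(): hands the job in; it is judged then, once.
The state is a dict: "time_s": time; "qpos": joint angles; "joint_velocities": joint speeds; "joint_torque": joint torques, N m; "ee_pos": TCP position; "tool_rot": TCP orientation; "force": force on the tool from outside, world axes, zero at the start; "ft_torque": the same for the moment, N m; "opening": opening from 0.0 (shut) to 1.0 (fully open); "grip_force": force on a finger pad.
Only numpy, scipy, OpenCV 4.12 (cv2) and the standard library are available. Lean on these libraries where they do the work, as an engineer would, in place of code of your own. Each camera call takes 0.05 s, during which the arm holds its last target. There are 200 camera calls.

### The job

Take the wooden scraper block and wipe the two metal offcuts off the raised sawing plate into the trough along the plate's side, using the block only: the gripper must not touch the offcuts. Then stand the block upright on the bare desk again and let go of it.

Things in the scene. Friction and masses are not known exactly. Their poses are not given: they have to be found in the camera images.
- saw_plate: Fixed sawing plate with chip trough, 124 (x) x 180 (y) x 32 mm. Origin: centre of underside, on the desk; z up. Dark rimless steel plate: 32 mm high, y = -25 to +90 mm. Open aluminium trough on its -y side (robot's right), y = -25 to -90 mm: floor 8 mm high, outer walls 24 mm high. Things pushed along -y over the edge drop in. A partition 0.36 m high stands about 0.1 m farther right.
- scraper_block: Loose wooden scraper block on the desk, 0.2 kg. Origin: centre of underside; z up. Foot with dark rubber sole 100 (x) x 36 (y) x 26 mm high; on it an upright grip 64 (x) x 20 (y) mm, from 26 to 78 mm high, grasped across y. Both long faces (y = +-18 mm) are alike and can push. Stands left of the plate; a blue cardboard box and a flat steel disc stand in the same row, in any order.
- offcut_disc: Loose aluminium offcut lying on the plate: flat round disc, 20 mm diameter, 12 mm high, 20 g. Origin at its centre (6 mm above the plate). (The larger 30 mm resin discs on the desk are not part of the job.)
- offcut_bar: Loose aluminium offcut lying on the plate, at any yaw: rectangular piece 22 (its x) x 14 (its y) x 12 mm high, 20 g. Origin at its centre. The two offcuts lie within 26 mm of the plate's middle line (x = 0), at y = 0 to +35 mm of the plate's frame.

How it is judged (in metres and radians):
On the way, in this order (a step that is already met when the one before it is completed fails the run):
1. the scraper block is held in the gripper, lifted off the desk (contact force between the fingers and scraper_block above 1 N and height (world z) of scraper_block above 0.015 m), for 0.2 s.
2. both offcuts lie in the trough while the scraper block is still held (y of offcut_disc in the frame of saw_plate between -0.09 and -0.027 m and x of offcut_disc in the frame of saw_plate between -0.062 and 0.062 m and z of each of offcut_disc, offcut_bar in the frame of saw_plate below 0.028 m and y of offcut_bar in the frame of saw_plate between -0.09 and -0.027 m and x of offcut_bar in the frame of saw_plate between -0.062 and 0.062 m and contact force between the fingers and scraper_block above 1 N), for 0.2 s.
At the end, for the whole second after the job is handed in: Both offcuts lie at rest in the trough (centres inside its outline and below the plate's top), and the scraper block stands upright (within 7 degrees) and at rest on the desk, its sole less than 5 mm above the desk top (y of offcut_disc in the frame of saw_plate between -0.09 and -0.027 m and x of offcut_disc in the frame of saw_plate between -0.062 and 0.062 m and z of each of offcut_disc, offcut_bar in the frame of saw_plate below 0.028 m and y of offcut_bar in the frame of saw_plate between -0.09 and -0.027 m and x of offcut_bar in the frame of saw_plate between -0.062 and 0.062 m and height (world z) of scraper_block below 0.005 m and angle between scraper_block's own z axis and vertical below 0.12 rad and linear speed of each of offcut_disc, offcut_bar, scraper_block below 0.02 m/s); the robot touches nothing.
It fails at once if a finger or the arm touches an offcut (contact force between any of the fingers, the arm and offcut_disc above 0.5 N or contact force between any of the fingers, the arm and offcut_bar above 0.5 N).
It also fails if it takes over 64 s, if anything falls off the work surface, if the arm or the gripper's body presses on something with over 40 N, if the wrist force passes 120 N, or if a joint passes its speed limit or range.

## Working session

There is one attempt and no reset: what is moved stays moved. The work goes in short steps, Python scripts to look and compute and a tool call to move; the robot and the scene stay as the last step left them, time stands still between calls to the robot, and variables do not carry over. Pictures are saved under pics/ and viewed, at most 10 in all, crops included, and the job is handed in when it is done.

Besides the shell and the picture viewer there is one more tool, called after "Call:" as name(argument=value, ...), one argument or row to a line, values as JSON. arm_command: Moves the arm, as the interface text tells. Its arguments: {"type":"object","properties":{"deltas":{"type":"array"},"newtons":{"type":"number"}},"required":["deltas"]}

```bash
ls; mkdir -p pics
cat > h.py <<'E'
import numpy as np, cv2
from rig import manip
def snap(n,f=None):
    c=manip.camera_model(n); p,d=manip.snapshot(n)
    if f: cv2.imwrite('pics/'+f,p[:,:,::-1])
    np.savez('/tmp/'+n,p=p,d=d,K=c['intrinsics'],k1=c['k1'],T=c['T'])
    return p,d,c
def ray(c,uv):
    K=np.array(c['intrinsics'],float);T=np.array(c['T'],float)
    uv=np.atleast_2d(np.array(uv,float)).reshape(-1,1,2)
    s=cv2.undistortPoints(uv,K,np.array([float(c['k1']),0,0,0])).reshape(-1,2)
    d=np.c_[s[:,0],-s[:,1],-np.ones(len(s))]@T[:3,:3].T
    return T[:3,3],d
def onz(c,uv,z):
    o,d=ray(c,uv); return o+d*((z-o[2])/d[:,2])[:,None]
def cloud(c,dep):
    v,u=np.mgrid[0:480,0:640]
    o,d=ray(c,np.c_[u.ravel(),v.ravel()])
    return (o+d*dep.reshape(-1,1)).reshape(480,640,3)
E
python3 - <<'E'
from h import *
print(manip.state(), manip.nose_length)
for n in ['top','side']:
    p,d,c=snap(n,n+'0.png'); print(n,c)
E
```

```text
pics
{'time_s': 0.0, 'qpos': array([ 1.13789678e+00,  2.21225635e-01,  1.52761660e+00,  1.27834414e-05,
        1.39468007e+00, -1.26114116e-01]), 'joint_velocities': array([-2.65099069e-04, -1.06883934e-03,  2.50037928e-03, -1.27894868e-03,
       -5.69079478e-05, -1.27728779e-04]), 'joint_torque': array([ 1.51937318e-03, -4.94606316e+01, -3.87390339e+01,  7.00536836e-02,
        5.70849411e-02, -8.45908858e-05]), 'ee_pos': array([188.50101723, 595.26543912, 229.43463008]), 'tool_rot': array([-4.79929969e-01, -3.10416536e+00,  2.90749926e-03]), 'force': array([ 0.05042475, -0.00166934, -0.45221094]), 'ft_torque': array([-0.04699609,  0.00658456,  0.00902966]), 'grip_force': 0.0, 'opening': 1.002365316227091} 8.0
top {'intrinsics': array([[554.7683295 ,   0.        , 319.74828486],
       [  0.        , 554.7683295 , 236.44917751],
       [  0.        ,   0.        ,   1.        ]]), 'k1': -0.0926550891408587, 'T': array([[-2.54335319e-02,  9.81530148e-01, -1.89609347e-01,
         2.47140977e+02],
       [-9.99362969e-01, -2.97141203e-02, -1.97668257e-02,
         2.84141915e+01],
       [-2.50358103e-02,  1.88985820e-01,  9.81660618e-01,
         1.31448030e+03],
       [ 0.00000000e+00,  0.00000000e+00,  0.00000000e+00,
         1.00000000e+00]])}
side {'intrinsics': array([[611.610638  ,   0.        , 311.2926643 ],
       [  0.        , 611.610638  , 247.88047335],
       [  0.        ,   0.        ,   1.        ]]), 'k1': -0.15367481645032643, 'T': array([[ 8.12081186e-01,  3.63872725e-01, -4.56202573e-01,
        -8.47046291e+01],
       [-5.83445330e-01,  5.20702280e-01, -6.23266141e-01,
        -7.65909983e+02],
       [ 1.07561713e-02,  7.72311968e-01,  6.35152367e-01,
         8.57417336e+02],
       [ 0.00000000e+00,  0.00000000e+00,  0.00000000e+00,
         1.00000000e+00]])}
```

View pics/top0.png

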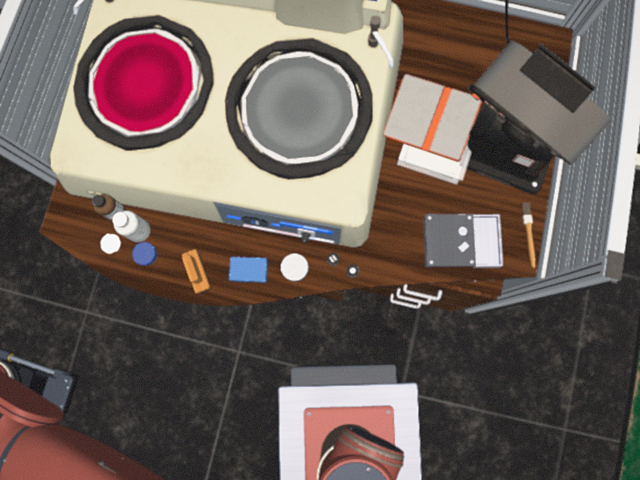

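View pics/side0.png

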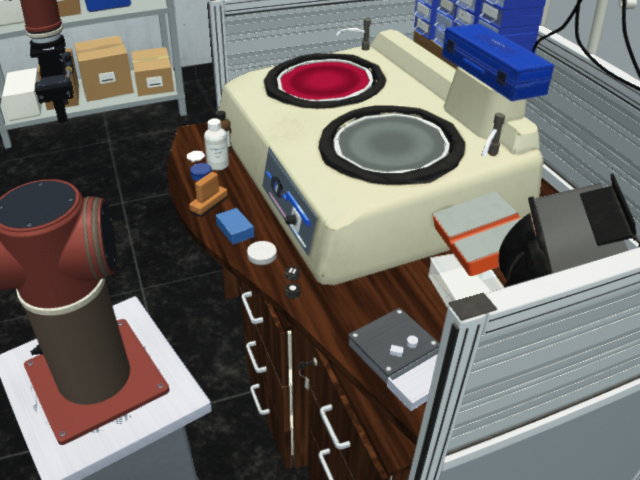

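The top view shows the plate at columns 425–502, rows 212–268 with the trough on its right. The disc is near (463,231), the bar near (463,246) and the scraper near (195,270). The side view agrees.

```bash
cat > m.py <<'E'
from h import *
def load(n):
    z=np.load('/tmp/'+n+'.npz'); return z['p'],z['d'],dict(intrinsics=z['K'],k1=z['k1'],T=z['T'])
p,d,c=load('top'); P=cloud(c,d); hsv=cv2.cvtColor(p,cv2.COLOR_RGB2HSV)
print('desk z', [P[v,u].round(1).tolist() for u,v in [(395,270),(220,290),(515,230)]])
def rep(name,mask,box,zlim):
    u0,v0,u1,v1=box; m=np.zeros((480,640),bool); m[v0:v1,u0:u1]=mask[v0:v1,u0:u1]
    m&=(P[:,:,2]>zlim[0])&(P[:,:,2]<zlim[1])&(d>0)
    q=P[m]; 
    r=cv2.minAreaRect(q[:,:2].astype(np.float32)); print(name,m.sum(),'rect',np.round(r[0],1),np.round(r[1],1),round(r[2],1),'z',np.percentile(q[:,2],[5,50,95]).round(1))
    print(cv2.boxPoints(r).round(1).tolist())
    return m
H,S,V=[hsv[:,:,i].astype(int) for i in range(3)]
a=np.ones_like(H,bool)
print(hsv[270,197],hsv[260,190],hsv[231,463],hsv[225,440],hsv[240,488])
wood=(S>150)&(V>120)&(H<25)
rep('scr all',wood,(175,240,215,300),(-20,100))
rep('scr foot',wood,(175,240,215,300),(15,40))
rep('scr grip',wood,(175,240,215,300),(60,95))
rep('plate',a,(410,200,515,280),(25,39))
rep('plate+trough',a,(410,200,515,280),(14,50))
m=(V>150)&(S<60)
for nm,b in (('disc',(453,222,475,239)),('bar',(453,239,475,256))): 
    mm=rep(nm,m,b,(25,60)); k=np.zeros((480,640),bool);k[b[1]:b[3],b[0]:b[2]]=m[b[1]:b[3],b[0]:b[2]]
    vu=np.argwhere(k); print(vu.mean(0)[::-1], onz(c,vu.mean(0)[::-1],44).round(1))
rep('bluebox',a,(220,250,275,290),(10,150))
rep('stuff',a,(320,245,365,285),(5,150))
E
python3 m.py
```

```text
desk z [[414.0, -122.2, 1.4], [378.6, 297.8, -6.1], [501.9, -417.9, 3.7]]
[ 13 133 111] [ 15 161 217] [140   3 233] [120   6 120] [140   6 236]
scr all 627 rect [426.  356.9] [110.4  44.9] 20.7 z [ 3.3 28.7 79.5]
[[366.3999938964844, 358.3999938964844], [382.29998779296875, 316.3999938964844], [485.6000061035156, 355.3999938964844], [469.70001220703125, 397.3999938964844]]
scr foot 332 rect [423.5 351.1] [101.8  36.9] 19.8 z [20.3 25.1 31.3]
[[369.3999938964844, 351.20001220703125], [381.8999938964844, 316.5], [477.70001220703125, 351.0], [465.1000061035156, 385.70001220703125]]
scr grip 247 rect [422.9 351.5] [64.  20.6] 20.0 z [70.2 76.4 80.6]
[[389.29998779296875, 350.29998779296875], [396.29998779296875, 330.8999938964844], [456.3999938964844, 352.70001220703125], [449.3999938964844, 372.1000061035156]]
plate 2465 rect [ 477.5 -283. ] [178.7 125.8] 88.5 z [27.1 31.7 36.1]
[[412.29998779296875, -370.70001220703125], [538.0999755859375, -374.0], [542.7000122070312, -195.3000030517578], [416.8999938964844, -192.10000610351562]]
plate+trough 2830 rect [ 477.2 -284. ] [181.1 125.6] 88
[... 520 characters left out ...]
22.6 z [30.9 42.1 47.3]
[[446.1000061035156, -271.79998779296875], [463.8999938964844, -314.5], [481.70001220703125, -307.1000061035156], [463.79998779296875, -264.3999938964844]]
[464.14814815 246.01234568] [[ 459.7 -281.1   44. ]]
bluebox 881 rect [423.3 226.4] [86.5 56.6] 85.7 z [23.6 29.3 33.7]
[[391.8999938964844, 185.39999389648438], [448.29998779296875, 181.1999969482422], [454.79998779296875, 267.3999938964844], [398.3999938964844, 271.6000061035156]]
stuff 313 rect [431.6   3.9] [105.2  90.6] 87.8 z [ 5.9 14.6 39.4]
[[384.29998779296875, -46.900001525878906], [474.79998779296875, -50.400001525878906], [478.79998779296875, 54.70000076293945], [388.29998779296875, 58.099998474121094]]
```

```bash
cat > mv.py <<'E'
# commanded-pose log: goal(x,y,z,yaw_of_tool_y_deg) -> deltas ; did(row) logs the last row sent
import json,sys,numpy as np
F='/tmp/cmd.json'
def get():
    try: return json.load(open(F))
    except OSError: return [188.754,595.808,230.538,72.4]
def ax(a): a=np.radians(a); y=np.array([np.cos(a),np.sin(a)]); return np.array([-y[1],y[0]]),y
def goal(x,y,z,a):
    c=get(); X,Y=ax(c[3]); d=np.array([x-c[0],y-c[1]])
    return np.round([d@X/200,d@Y/200,(c[2]-z)/200,-((a-c[3]+180)%360-180)/180],4).tolist()
def did(dx,dy,dz,t):
    c=get(); X,Y=ax(c[3]); d=200*(dx*X+dy*Y)
    json.dump([c[0]+d[0],c[1]+d[1],c[2]-200*dz,c[3]-180*t],open(F,'w'))
E
python3 - <<'E'
from mv import *; import m
print(goal(423,351,200,110))
P=m.P; z=P[:,:,2]
for y0 in range(-400,420,80):
    s=(z>50)&(P[:,:,1]>y0)&(P[:,:,1]<y0+80)&(P[:,:,0]>330)
    s[:, :210]&=P[:,:210,0]>480
    if s.any(): print(y0,P[s][:,0].min().round(),np.percentile(z[s],[50,99]).round())
did(-1,-.55,0,-.21); print(goal(423,351,200,110))
E
```

```text
desk z [[414.0, -122.2, 1.4], [378.6, 297.8, -6.1], [501.9, -417.9, 3.7]]
[ 13 133 111] [ 15 161 217] [140   3 233] [120   6 120] [140   6 236]
scr all 627 rect [426.  356.9] [110.4  44.9] 20.7 z [ 3.3 28.7 79.5]
[[366.3999938964844, 358.3999938964844], [382.29998779296875, 316.3999938964844], [485.6000061035156, 355.3999938964844], [469.70001220703125, 397.3999938964844]]
scr foot 332 rect [423.5 351.1] [101.8  36.9] 19.8 z [20.3 25.1 31.3]
[[369.3999938964844, 351.20001220703125], [381.8999938964844, 316.5], [477.70001220703125, 351.0], [465.1000061035156, 385.70001220703125]]
scr grip 247 rect [422.9 351.5] [64.  20.6] 20.0 z [70.2 76.4 80.6]
[[389.29998779296875, 350.29998779296875], [396.29998779296875, 330.8999938964844], [456.3999938964844, 352.70001220703125], [449.3999938964844, 372.1000061035156]]
plate 2465 rect [ 477.5 -283. ] [178.7 125.8] 88.5 z [27.1 31.7 36.1]
[[412.29998779296875, -370.70001220703125], [538.0999755859375, -374.0], [542.7000122070312, -195.3000030517578], [416.8999938964844, -192.10000610351562]]
plate+trough 2830 rect [ 477.2 -284. ] [181.1 125.6] 88
[... 834 characters left out ...]
64844, 185.39999389648438], [448.29998779296875, 181.1999969482422], [454.79998779296875, 267.3999938964844], [398.3999938964844, 271.6000061035156]]
stuff 313 rect [431.6   3.9] [105.2  90.6] 87.8 z [ 5.9 14.6 39.4]
[[384.29998779296875, -46.900001525878906], [474.79998779296875, -50.400001525878906], [478.79998779296875, 54.70000076293945], [388.29998779296875, 58.099998474121094]]
[-1.4865, -0.8126, 0.1527, -0.2089]
-400 636.0 [269. 323.]
-320 619.0 [167. 273.]
-240 637.0 [146. 168.]
-160 606.0 [168. 259.]
-80 470.0 [190. 288.]
0 473.0 [186. 287.]
80 471.0 [185. 266.]
160 504.0 [186. 214.]
240 524.0 [185. 205.]
320 548.0 [184. 206.]
400 508.0 [184. 208.]
[-0.2235, -0.5057, 0.1527, 0.0011]
```

Call:
arm_command(
  deltas=[
    [-1,-0.55,0,-0.21,-1],
    [-1,-0.55,0,-0.21,-1],
    [-1,-0.55,0,-0.21,-1],
    [-1,-0.55,0,-0.21,-1],
    [-1,-0.55,0,-0.21,-1],
    [-1,-0.55,0,-0.21,-1],
    [-1,-0.55,0,-0.21,-1],
  ],
)

```text
time_s: 0.8
ee_pos: [346.6, 429.9, 230.2]
tool_rot: [0.546, -3.093, -0.0]
force: [-0.0, -0.4, 0.2]
opening: 1.001
grip_force: 0.0
```

```bash
python3 -c "
from mv import *; print(get(),goal(423,351,200,110))"
```

```text
[346.1314455760405, 430.4830483926869, 230.538, 110.2] [-0.2235, -0.5057, 0.1527, 0.0011]
```

Call:
arm_command(
  deltas=[
    [-0.22,-0.51,0.15,0,-1],
    [-0.22,-0.51,0.15,0,-1],
    [-0.22,-0.51,0.15,0,-1],
    [-0.22,-0.51,0.15,0,-1],
    [-0.22,-0.51,0.15,0,-1],
  ],
)

```text
time_s: 1.3
ee_pos: [422.0, 351.1, 200.5]
tool_rot: [0.551, -3.092, -0.001]
force: [0.4, -0.3, 0.7]
opening: 0.997
grip_force: 0.0
```

Run:
```python
from mv import *; did(-.22,-.51,.15,0); print(get())
from h import *
p,d,c=snap('wrist','w1.png'); P=cloud(c,d); s=manip.state(); print(s['ee_pos'],s['qpos'],s['tool_rot'])
q=P[(d>0)]; 
hsv=cv2.cvtColor(p,cv2.COLOR_RGB2HSV).astype(int)
w=(hsv[:,:,0]<25)&(hsv[:,:,1]>130)&(hsv[:,:,2]>100)&(d>0)&(np.abs(P[:,:,0]-423)<80)&(np.abs(P[:,:,1]-351)<60)
for lo,hi in ((18,34),(66,88)):
    m=w&(P[:,:,2]>lo)&(P[:,:,2]<hi); print(m.sum(), cv2.minAreaRect(P[m][:,:2].astype(np.float32)) if m.any() else '')
```

```text
[422.6455548753115, 349.9498808271477, 200.538, 110.2]
[421.86564033 351.46360438 200.84099465] [ 5.50466449e-01  6.23638087e-02  1.75866976e+00  8.45421365e-04
  1.32033290e+00 -1.37443102e+00] [ 5.52979924e-01 -3.09245238e+00 -1.32749480e-03]
90 ((424.6886901855469, 335.29425048828125), (103.3740463256836, 31.556163787841797), 2.2326643466949463)
44 ((425.0472412109375, 344.2979431152344), (63.940975189208984, 16.180984497070312), 6.9458417892456055)
```

View pics/w1.png

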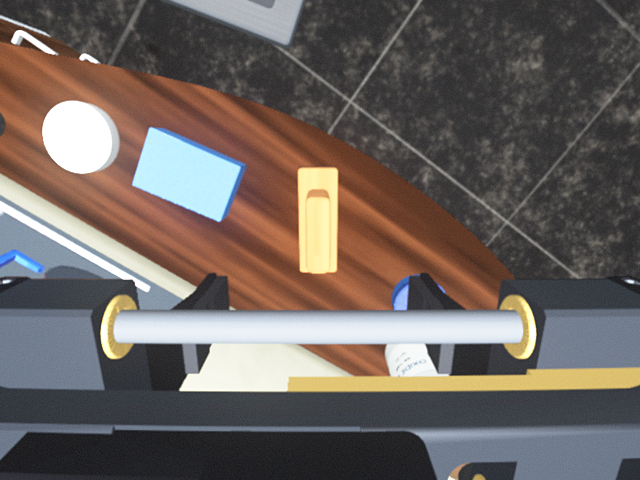

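The wrist picture shows the block at about (318,220), square to the jaws, which sit near columns 205 and 435. I'll refine it with a better mask.

Run:
```python
from h import *; from mv import *
z=np.load('/tmp/wrist.npz'); p=z['p']; c=dict(intrinsics=z['K'],k1=z['k1'],T=z['T'])
hsv=cv2.cvtColor(p,cv2.COLOR_RGB2HSV)
print(hsv[250,318],hsv[180,318],hsv[250,270])
m=cv2.inRange(hsv,(8,60,190),(30,255,255)); m[:150]=0;m[285:]=0;m[:,:280]=0;m[:,360:]=0
P=cloud(c,z['d']); h=P[:,:,2]
vu=np.argwhere(m>0); print(len(vu),vu.min(0),vu.max(0))
o,zz=[],0
for lo,hi,zp in ((15,40,26),(60,100,78)):
    k=(m>0)&(h>lo)&(h<hi); uv=np.argwhere(k)[:,::-1].astype(float)
    if len(uv)>20: r=cv2.minAreaRect(onz(c,uv,zp)[:,:2].astype(np.float32)); print(zp,len(uv),r)
```

```text
[ 24  94 255] [ 25  88 255] [ 10 149 118]
4203 [167 282] [273 338]
26 2044 ((423.6146240234375, 350.74176025390625), (99.30779266357422, 35.74666213989258), 20.45963478088379)
78 1909 ((422.4977111816406, 350.0500183105469), (64.75586700439453, 19.151504516601562), 20.677053451538086)
```

Call:
arm_command(
  deltas=[
    [0,0,0.25,0,-1],
    [0,0,0.5,0,-1],
    [0,0,0.65,0,-1],
    [0,0,0.75,0,-1],
    [0,0,0.8,0,-1],
    [0,0,0.8,0,-1],
  ],
)

```text
time_s: 1.95
ee_pos: [421.3, 350.7, 39.6]
tool_rot: [0.554, -3.09, 0.001]
force: [-0.6, -0.4, -0.5]
opening: 0.997
grip_force: 0.0
```

Call:
arm_command(
  deltas=[
    [0,0,0,0,1],
    [0,0,0,0,1],
    [0,0,0,0,1],
    [0,0,0,0,1],
    [0,0,0,0,1],
    [0,0,0,0,1],
    [0,0,0,0,1],
    [0,0,0,0,1],
  ],
  newtons=40,
)

```text
time_s: 2.75
ee_pos: [422.7, 350.0, 40.5]
tool_rot: [0.551, -3.093, 0.0]
force: [0.4, -0.0, 0.3]
opening: 0.355
grip_force: 0.0
```

Call:
arm_command(
  deltas=[
    [0,0,0,0,1],
    [0,0,0,0,1],
    [0,0,0,0,1],
    [0,0,0,0,1],
    [0,0,0,0,1],
  ],
)

```text
time_s: 3.25
ee_pos: [422.7, 350.1, 40.4]
tool_rot: [0.552, -3.093, -0.0]
force: [-0.8, 1.0, -1.1]
opening: 0.23
grip_force: 40.0
```

Call:
arm_command(
  deltas=[
    [0,0,-0.1,0,1],
    [0,0,-0.3,0,1],
    [0,0,-0.5,0,1],
    [0,0,-0.6,0,1],
    [0,0,-0.6,0,1],
    [0,0,-0.6,0,1],
  ],
)

```text
time_s: 3.85
ee_pos: [422.4, 349.7, 159.7]
tool_rot: [0.551, -3.092, 0.001]
force: [0.4, 0.8, -2.2]
opening: 0.229
grip_force: 40.0
```

Run:
```python
from mv import *; did(0,0,.8,0); did(0,0,-.6,0); print(get())
print(goal(380,200,160,100)); print(goal(390,0,160,89)); print(goal(477+58*.03,-284+58,160,88.3))
```

```text
[422.6455548753115, 349.9498808271477, 160.538, 110.2]
[0.459, -0.63, 0.0027, 0.0567]
[0.7574, -1.5858, 0.0027, 0.1178]
[0.7312, -2.7995, 0.0027, 0.1217]
```

Call:
arm_command(
  deltas=[
    [0.23,-0.3,0,0.03,1],
    [0.46,-0.63,0,0.06,1],
    [0.6,-1,0,0.12,1],
    [0.6,-1,0,0.12,1],
    [0.6,-1,0,0.12,1],
    [0.6,-1,0,0.12,1],
    [0.6,-1,0,0.12,1],
    [0.6,-1,0,0.12,1],
  ],
)

```text
time_s: 4.65
ee_pos: [378.6, 121.3, 159.3]
tool_rot: [-0.037, -3.139, -0.0]
force: [0.8, -0.1, -1.5]
opening: 0.223
grip_force: 40.0
```

Run:
```python
from mv import *; did(.6,-1,0,.12); print(get())
print(goal(385,-30,160,88.3))
```

```text
[379.0860319438717, 120.81549239541235, 160.538, 88.60000000000001]
[-0.048, -0.7531, 0.0027, 0.0017]
```

Call:
arm_command(
  deltas=[
    [-0.02,-0.25,0,0,1],
    [-0.04,-0.5,0,0,1],
    [-0.05,-0.75,0,0,1],
    [-0.05,-1,0,0,1],
    [-0.05,-1,0,0,1],
    [-0.05,-1,0,0,1],
  ],
)

```text
time_s: 5.25
ee_pos: [384.5, -79.4, 160.0]
tool_rot: [-0.041, -3.14, -0.002]
force: [0.2, 0.5, -2.9]
opening: 0.227
grip_force: 40.0
```

Run:
```python
from mv import *; did(-.05,-1,0,0); print(get())
print(goal(478.7,-222,160,88.3))
```

```text
[384.19661121115297, -79.36912734235082, 160.538, 88.60000000000001]
[-0.4898, -0.7014, 0.0027, 0.0017]
```

Call:
arm_command(
  deltas=[
    [-0.15,-0.2,0,0,1],
    [-0.3,-0.4,0,0,1],
    [-0.4,-0.6,0,0,1],
    [-0.49,-0.7,0,0,1],
    [-0.49,-0.7,0,0,1],
    [-0.49,-0.7,0.2,0,1],
    [-0.49,-0.7,0.25,0,1],
    [-0.49,-0.7,0.25,0,1],
  ],
)

```text
time_s: 6.05
ee_pos: [477.2, -218.0, 107.7]
tool_rot: [-0.033, -3.136, -0.006]
force: [0.3, -0.5, -1.9]
opening: 0.226
grip_force: 40.0
```

Run:
```python
from mv import *; did(-.49,-.7,.25,0); print(get())
from h import *; print(manip.state()['ee_pos'],manip.state()['qpos'])
p,d,c=snap('side'); o=p[200:440,280:600]; cv2.imwrite('pics/s2.png',cv2.resize(o,None,fx=2.5,fy=2.5,interpolation=cv2.INTER_CUBIC)[:,:,::-1])
```

```text
[478.7468522683375, -221.72168937067644, 110.53800000000001, 88.60000000000001]
[ 477.24699054 -218.00703643  107.7457862 ] [-5.79071632e-01  1.12353866e-01  1.89213460e+00  3.49486649e-04
  1.14420514e+00 -2.12881792e+00]
```

View pics/s2.png

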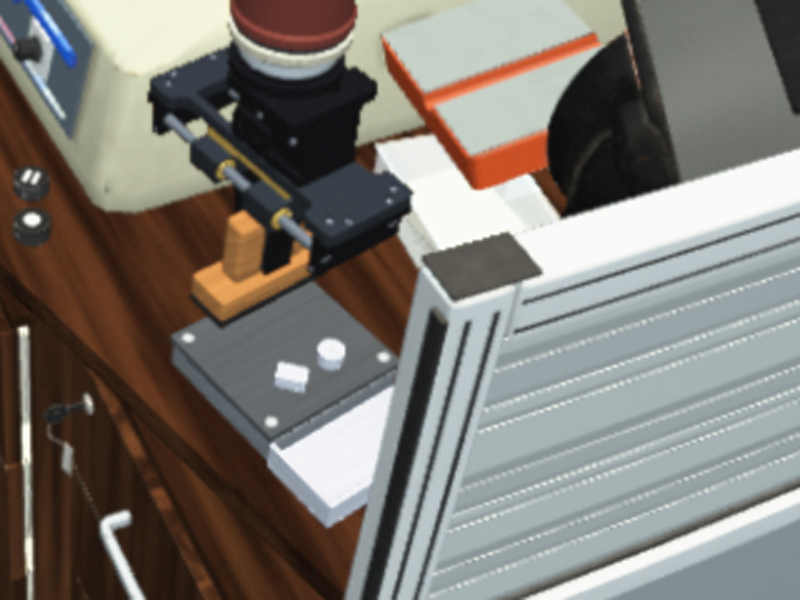

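The side crop shows the block held level, with the offcuts clear ahead of it at crop pixels (292,376) and (331,352). I'll lower the block.

Call:
arm_command(
  deltas=[
    [0,0,0.05,0,1],
    [0,0,0.1,0,1],
    [0,0,0.14,0,1],
    [0,0,0.14,0,1],
    [0,0,0.14,0,1],
  ],
)

```text
time_s: 6.6
ee_pos: [478.8, -221.6, 82.3]
tool_rot: [-0.038, -3.141, -0.0]
force: [-0.2, -0.9, -2.3]
opening: 0.227
grip_force: 40.0
```

Call:
arm_command(
  deltas=[
    [0,0,0.03,0,1],
    [0,0,0.03,0,1],
    [0,0,0.03,0,1],
    [0,0,0.03,0,1],
  ],
)

```text
time_s: 7.0
ee_pos: [479.2, -221.7, 76.7]
tool_rot: [0.038, 3.141, -0.0]
force: [-0.7, -0.1, -2.3]
opening: 0.223
grip_force: 40.0
```

Run:
```python
from mv import *; did(0,0,.17,0); print(get(),goal(477-23*.03,-284-26,76.5,88.6))
from h import *; print(manip.state()['ee_pos'],manip.state()['force'])
```

```text
[478.7468522683375, -221.72168937067644, 76.53800000000001, 88.60000000000001] [0.0014, -0.4416, 0.0002, -0.0]
[ 479.16279236 -221.72599724   76.71343917] [-0.67535181 -0.14932354 -2.31107785]
```

Call:
arm_command(
  deltas=[
    [0,-0.03,0.005,0,1],
    [0,-0.06,0.005,0,1],
    [0,-0.09,0.005,0,1],
    [0,-0.12,0.005,0,1],
    [0,-0.15,0.005,0,1],
    [0,-0.18,0.005,0,1],
    [0,-0.2,0.005,0,1],
    [0,-0.22,0.005,0,1],
  ],
)

```text
time_s: 7.8
ee_pos: [478.0, -266.0, 75.5]
tool_rot: [-0.038, -3.141, -0.0]
force: [-0.3, 0.4, -2.9]
opening: 0.226
grip_force: 40.0
```

Call:
arm_command(
  deltas=[
    [0,-0.03,0,0,1],
    [0,-0.06,0,0,1],
    [0,-0.09,0,0,1],
    [0,-0.12,0,0,1],
    [0,-0.15,0,0,1],
    [0,-0.18,0,0,1],
    [0,-0.2,0,0,1],
    [0,-0.22,0,0,1],
  ],
)

```text
time_s: 8.6
ee_pos: [476.9, -310.0, 75.5]
tool_rot: [-0.038, -3.141, -0.0]
force: [-0.7, 0.2, -2.7]
opening: 0.23
grip_force: 40.0
```

Run:
```python
from mv import *; did(0,-.44,.005,0); print(get())
from h import *; print(manip.state()['ee_pos'],manip.state()['force'])
for n,b in (('side',(200,440,280,600)),('top',(190,290,400,540))):
    p,d,c=snap(n); o=p[b[0]:b[1],b[2]:b[3]]; s=300/o.shape[0]; 
    globals()[n]=cv2.resize(o,(400,300),interpolation=cv2.INTER_CUBIC)
cv2.imwrite('pics/p3.png',np.hstack([side,top])[:,:,::-1])
```

```text
[476.59682059090403, -309.69542047142056, 75.53800000000001, 88.60000000000001]
[ 476.90237155 -309.97273817   75.52433323] [-0.69822778  0.20397671 -2.68178873]
```

View pics/p3.png

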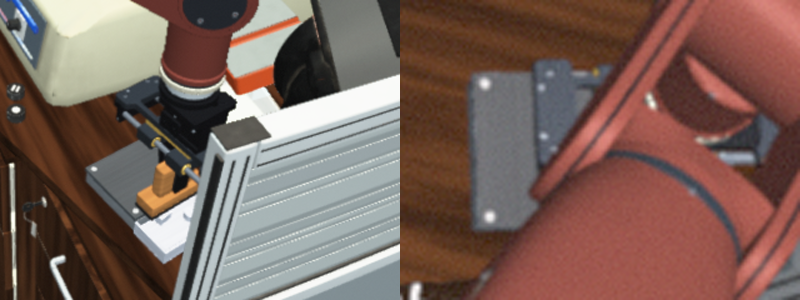

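The block now overhangs the trough and one piece shows in it near (168,215) in the side crop. I'll lift, back off along +y and check while still holding the block.

Call:
arm_command(
  deltas=[
    [0,0,-0.1,0,1],
    [0,0,-0.3,0,1],
    [0,0.1,-0.42,0,1],
    [0.2,0.3,-0.42,0,1],
    [0.4,0.55,-0.42,0,1],
    [0.48,0.8,-0.42,0,1],
    [0.48,1,-0.42,0,1],
    [0.48,1,-0.42,0,1],
  ],
)

```text
time_s: 9.5
ee_pos: [384.2, -103.3, 159.0]
tool_rot: [-0.034, -3.141, -0.003]
force: [-0.2, -0.9, -2.5]
opening: 0.229
grip_force: 40.0
```

Run:
```python
from mv import *; did(.48,1,-.42,0); print(get(), goal(380,120,160,88.6))
from h import *
for n,b in (('side',(300,420,400,560)),('top',(190,290,400,540))):
    p,d,c=snap(n); o=p[b[0]:b[1],b[2]:b[3]]
    globals()[n]=cv2.resize(o,(400,300),interpolation=cv2.INTER_CUBIC)
cv2.imwrite('pics/p4.png',np.hstack([side,top])[:,:,::-1])
```

```text
[385.51191320244106, -107.40963341252925, 159.538, 88.60000000000001] [0.0553, 1.136, -0.0023, -0.0]
```

View pics/p4.png

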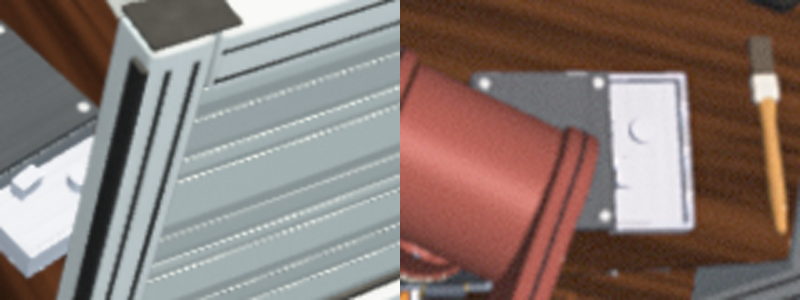

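Both pieces are in the trough: the disc at right crop (640,130), the bar near (620,178). I'll check that the bar lies flat and isn't leaning, and get the next goals.

Run:
```python
from h import *; from mv import *
for n in('top','side'):
    z=np.load('/tmp/%s.npz'%n); c=dict(intrinsics=z['K'],k1=z['k1'],T=z['T']); P=cloud(c,z['d'])
    A=np.radians(-1.7); R=np.array([[np.cos(A),-np.sin(A)],[np.sin(A),np.cos(A)]])
    L=(P[:,:,:2]-[477.3,-284])@R; h=P[:,:,2]
    for x0 in range(-55,55,10):
        r=[]
        for y0 in range(-80,-19,6):
            k=(abs(L[:,:,0]-x0-5)<5)&(abs(L[:,:,1]-y0-3)<3)&(z['d']>0)&(h<60); r.append(int(np.median(h[k])) if k.any() else -99)
        print(n,x0+5,r)
p=np.load('/tmp/side.npz')['p']; hsv=cv2.cvtColor(p,cv2.COLOR_RGB2HSV)
z=np.load('/tmp/side.npz'); c=dict(intrinsics=z['K'],k1=z['k1'],T=z['T'])
q=onz(c,[[400+26/2.5,300+178/2.5]],20)[0]; print('bar top at side px',q,(q[:2]-[477.3,-284])@R)
print(goal(385,80,160,88.6))
```

```text
top -50 [6, 6, 7, 7, 7, 9, 6, 8, -99, 31, 31]
top -40 [8, 7, 8, 8, 5, 8, 6, 9, -99, 31, 32]
top -30 [9, 6, 8, 8, 9, 7, 9, 10, 21, 33, 31]
top -20 [6, 7, 8, 9, 5, 7, 21, 21, 18, 30, 31]
top -10 [7, 8, 7, 7, 5, 7, 19, 20, 21, 30, 30]
top 0 [5, 8, 6, 8, 6, 8, 10, 9, -99, 33, 33]
top 10 [9, 8, 8, 9, 10, 10, 6, 8, 5, 32, 32]
top 20 [8, 7, 8, 17, 18, 20, 7, 10, 7, 30, 29]
top 30 [6, 7, 9, 11, 19, 6, 8, 6, 7, 32, 31]
top 40 [7, 7, 10, 8, 6, 7, 9, 8, 9, 31, 32]
top 50 [8, 8, 5, 6, 7, 8, 9, 8, -99, 31, 30]
side -50 [-100, -100, -100, -99, -100, -100, -100, -100, -44, 24, 31]
side -40 [8, 7, 8, 7, 7, 6, 5, 7, 9, 29, 32]
side -30 [8, 7, 7, 6, 7, 6, 7, 8, 11, 28, 32]
side -20 [7, 8, 6, 7, 6, 7, 16, 21, 18, 24, 32]
side -10 [8, 8, 7, 7, 8, 7, 16, 22, 22, 29, 32]
side 0 [7, 8, 7, 7, 7, 7, 9, 8, 23, 27, 32]
side 10 [-99, -99, 8, 10, 14, 8, 8, 8, 9, 26, 32]
side 20 [-99, -99, -99, 19, 19, 19, 7, 7, 8, 25, 32]
side 30 [-99, -99, -99, -99, 18, 19, 10, 8, 8, 22, 31]
side 40 [-99, -99, -99, -99, -99, -99, 8, 7, 9, 24, 32]
side 50 [-99, -99, -99, -99, -99, -99, -99, 5, 8, 22, 32]
bar top at side px [ 460.72564313 -319.42107414   20.        ] [-15.5162516  -35.89718283]
[0.0255, 0.9367, -0.0023, -0.0]
```

Both lie flat, with tops at about 20 mm; the bar is centred near y = -37 and the disc near -60. I'll carry the block back to its original spot.

Call:
arm_command(
  deltas=[
    [0.02,0.25,0,0,1],
    [0.03,0.5,0,0,1],
    [0.03,0.75,0,0,1],
    [0.03,1,0,0,1],
    [0.03,1,0,0,1],
    [0.03,1,0,0,1],
  ],
)

```text
time_s: 10.2
ee_pos: [385.2, 93.2, 159.7]
tool_rot: [0.032, 3.141, -0.001]
force: [0.4, -0.7, -1.8]
opening: 0.232
grip_force: 40.0
```

Run:
```python
from mv import *; did(.03,1,0,0); print(get(),goal(385,230,160,100)); did(0,.68,0,-.06);print(goal(422.6,350,160,110.2))
```

```text
[384.40013989428456, 92.6772576126233, 159.538, 88.60000000000001] [0.0138, 0.6865, -0.0023, -0.0633]
[-0.2712, 0.5702, -0.0023, -0.06]
```

Call:
arm_command(
  deltas=[
    [0,0.2,0,-0.03,1],
    [0,0.45,0,-0.06,1],
    [0,0.68,0,-0.06,1],
    [0,0.68,0,-0.06,1],
    [0,0.68,0,-0.06,1],
  ],
)

```text
time_s: 10.7
ee_pos: [388.8, 227.6, 159.2]
tool_rot: [0.257, -3.13, 0.002]
force: [0.2, -1.0, -2.6]
opening: 0.229
grip_force: 40.0
```

Call:
arm_command(
  deltas=[
    [-0.1,0.2,0,-0.03,1],
    [-0.2,0.4,0,-0.06,1],
    [-0.27,0.57,0,-0.06,1],
    [-0.27,0.57,0,-0.06,1],
    [-0.27,0.57,0.15,-0.06,1],
    [-0.27,0.57,0.3,-0.06,1],
    [-0.27,0.57,0.4,-0.06,1],
    [-0.27,0.57,0.4,-0.06,1],
  ],
)

```text
time_s: 11.5
ee_pos: [421.3, 345.7, 75.9]
tool_rot: [0.545, -3.087, 0.005]
force: [0.0, -0.9, -2.1]
opening: 0.229
grip_force: 40.0
```

Run:
```python
from mv import *; did(-.27,.57,.4,-.06); print(get(),goal(422.6,350,41,110.2))
from h import *; print(manip.state()['ee_pos'])
```

```text
[422.3786531542768, 349.92548860710633, 79.53800000000001, 110.2] [-0.0012, -0.0, 0.1927, -0.0]
[421.29640215 345.66973782  75.94231543]
```

Call:
arm_command(
  deltas=[
    [0,0,0.05,0,1],
    [0,0,0.1,0,1],
    [0,0,0.14,0,1],
    [0,0,0.17,0,1],
    [0,0,0.185,0,1],
    [0,0,0.19,0,1],
    [0,0,0.19,0,1],
    [0,0,0.19,0,1],
  ],
)

```text
time_s: 12.3
ee_pos: [422.7, 350.3, 41.9]
tool_rot: [-0.552, 3.092, 0.0]
force: [0.3, 0.3, -1.2]
opening: 0.227
grip_force: 40.0
```

Call:
arm_command(
  deltas=[
    [0,0,0.005,0,1],
    [0,0,0.005,0,1],
    [0,0,0.005,0,1],
  ],
)

```text
time_s: 12.6
ee_pos: [422.5, 350.1, 40.7]
tool_rot: [-0.552, 3.093, 0.0]
force: [0.3, 0.0, -2.4]
opening: 0.224
grip_force: 40.0
```

Within 0.5 mm of the desk. I'll open the jaws and withdraw straight up.

Call:
arm_command(
  deltas=[
    [0,0,0,0,-1],
    [0,0,0,0,-1],
    [0,0,0,0,-1],
    [0,0,0,0,-1],
    [0,0,0,0,-1],
    [0,0,0,0,-1],
    [0,0,0,0,-1],
    [0,0,0,0,-1],
  ],
)

```text
time_s: 13.4
ee_pos: [422.5, 350.0, 40.5]
tool_rot: [-0.551, 3.093, -0.0]
force: [-0.4, 0.3, 0.5]
opening: 0.87
grip_force: 0.0
```

Call:
arm_command(
  deltas=[
    [0,0,0,0,-1],
    [0,0,0,0,-1],
    [0,0,-0.1,0,-1],
    [0,0,-0.3,0,-1],
    [0,0,-0.5,0,-1],
    [0,0,-0.7,0,-1],
    [0,0,-0.7,0,-1],
    [0,0,-0.7,0,-1],
  ],
)

```text
time_s: 14.2
ee_pos: [423.2, 350.4, 181.9]
tool_rot: [-0.551, 3.09, 0.002]
force: [0.3, 0.2, -1.3]
opening: 0.998
grip_force: 0.0
```

Run:
```python
from h import *
a=snap('wrist')[0]; b=snap('side')[0][150:390,150:470]
cv2.imwrite('pics/p5.png',np.hstack([cv2.resize(a,(400,300)),cv2.resize(b,(400,300))])[:,:,::-1])
print(manip.state()['opening'],manip.state()['ee_pos'])
```

```text
1.0040238137751432 [421.66429355 349.51358555 179.15304817]
```

View pics/p5.png

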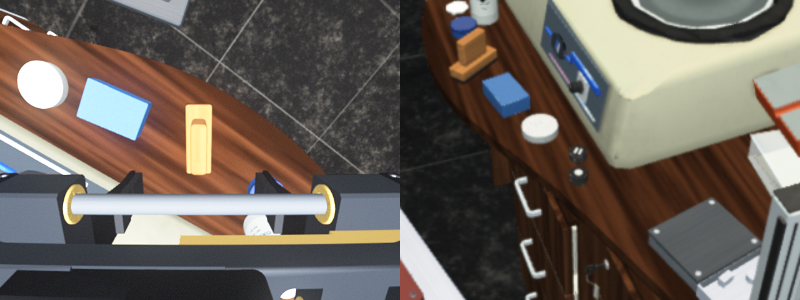

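The block stands upright at (199,140) in the left crop, the jaws are clear, and the plate is empty. Handing in.

```bash
python3 -c "
from rig import manip; print(manip.hand_in())"
```

```text
the job is handed in; nothing more can be done
None
```

I handed the job in at about 14 s of the 64 s allowed: both offcuts lie flat in the trough and the scraper block stands upright and released at its original spot; the hand-in did not report a verdict.

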